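Send a well plate into the plate reader and start it

ROBOT

A 6-joint arm with a two-finger parallel gripper is mounted at the origin on the work surface. World frame = base frame: x ahead of the robot, y to its left, z up, the work surface at z = 0. Lengths are in mm, angles in degrees, forces in N, time in s.
With the tool pointing down it reaches from about 350 to 850 mm from the base axis. Payload 8.1 kg.
Tool frame: the origin (TCP) lies between the finger pads; the fingertips stand 22 mm ahead of it and the grasp point (between the pads) lies 3 mm ahead of it (r.nose_length is the z of the fingertips in the tool frame, in mm); z points along the fingers, x is the direction in which the jaws open and shut, and the axes are right-handed (so a half turn about z gives the same grasp; the last joint's range is limited). The gripper opens to 85 mm and grips with 20 to 120 N. Pads are 22 mm wide; open, the fingers measure 114 mm over their backs; the gripper's body (76 mm by 85 mm) begins 54 mm behind the grasp point. The pads swing forward as they close: fully open they stand 13 mm farther back than shut.
Start: joints at [64.091, 7.471, 85.268, -0, 87.261, -4.893], TCP at [215.157, 560.101, 253.292] pointing down, gripper open.
Joint ranges: [-169.43, 169.43], [-51.17, 129.36], [1.28, 143.12], [-76.62, 256.62], [0, 156.53], [-152.29, 152.29]. Speed limits (degrees/s): [136.94, 136.94, 159.86, 180, 180, 180].

INTERFACE

Orientations are given as [roll, pitch, yaw] about the fixed x, y, z axes, in that order (R = Rz(yaw) Ry(pitch) Rx(roll)).
In Python, from bench import r gives the robot as it stands.
- The arm moves only by the shell command python3 -m jog 'ROWS' [FORCE]. ROWS is JSON, a list of rows, each a list of 5 numbers: the shift along the tool's x, y, z in m, then the turn about the tool's z in degrees, then the opening in per cent of the stroke, from 0 (shut) to 100 (fully open). A call has 1 to 8 rows; each row is the pose to reach, as a shift and turn from the pose measured when the call began, along the tool's axes at that moment; what a row does not reach only later rows make up. A row lasts 1/10 s, in which the tool goes at most 50 mm and 8.59 degrees, less where a joint would pass 70% of its speed; a pose out of reach is approached as far as the arm can. A call with a gripper value outside its range is refused whole. The fingers move at their own pace and stop on an object; FORCE is the grip in N (left out, the last holds). Time passes only in rows, so rows that repeat a pose let the fingers close. It gives the time, the measured TCP pose, the force and the opening at its end, in the units of the state.
- r.sense(): the state, without advancing time (a new reading comes with each control period).
- r.snapshot(name): name is "scene" or "top"; returns a dict with "image" (420x560x3 uint8, red, green, blue), "K" (3x3 intrinsics, pixels), "T" (4x4, takes a point from camera to world coordinates). Camera axes: x right, y down, z forward; pixel columns grow to the right and rows downward; lengths in mm; the calibration is good to about 2 mm. A picture is of the moment at which its call begins. There is no depth.
- r.hand_in(): hands the job in, once; it reports no verdict.
Trained networks look in a picture, given as the dict that the camera call returned (one of the last four; its "shot" number tells which), for a name from the list of things; names that differ only in an ending like _2 or _b are one class to them, and where a whole thing is asked for, a point or a joint stands for the part that bears it (a point fixed in the world has none). Each returns a list of dicts, best first, with "conf" (0 to 1); they miss things now and then, are a little off and sometimes report something else, mostly with a low value. They report only what shows in the picture. A call takes as long as a camera call.
- r.search_frame(picture, label): "bbox" ([left, top, right, bottom] in pixels, round what is visible of it).
- r.pinpoint(picture, label): "uv" ([column, row] in pixels: a listed point, or the origin of a listed thing).
The state is a dict: "time": time; "joint_pos": joint angles; "qd": joint speeds; "joint_efforts": joint torques, N m; "tool_pos": TCP position; "tcp_rot": TCP orientation; "ft_force": force on the tool from outside, world axes, zero at the start; "wrist_torque": the same for the moment, N m; "finger_gap": finger opening in mm.
Only numpy, scipy, OpenCV 4.12 (cv2) and the standard library are available. Lean on these libraries where they do the work, as an engineer would, in place of code of your own. Each camera call takes 0.05 s, during which the arm holds its last target. There are 200 camera calls.

TASK

Send the well plate into the plate reader for measurement: with your fingertips push the loaded carriage all the way home into the reader, then push the open door fully shut over it, and finally press the start key fully down and let it come up again. Nothing is to be grasped or lifted; do not touch the well plate, which must stay seated in its carriage, and leave the bottle, the tip box and the jar where they stand.

Things in the scene. Friction and masses are not known exactly. Their poses are not given: they have to be found in the camera images.
- reader_front (a point): The plate reader, a white bench instrument 300 mm wide, fixed to the bench. This point is on the bench under the middle of its flat front face; x points into the reader, square to the face, y to the robot's left, z up. Opening 112 mm wide, 12 to 83 mm high; the front part (nose) is 95 mm high and 170 mm deep, behind it the body rises to 180 mm.
- carriage (a joint): The plate carriage, an aluminium tray with a grey upright front panel 100 mm wide, 8 mm thick, from 20 to 75 mm above the bench, that slides straight out of the reader towards the robot. Value in m: 0 = fully home against its stop (the panel then stands 3 mm proud of the reader's face), 0.12 = fully out; it starts near there. It stays where it is left; about 1.5 N moves it.
- carriage_front (a point): Centre of the outer surface of the carriage's front panel (47.5 mm above the bench), axes as the reader's. Pushing it along the reader's +x sends the carriage in.
- carriage_nest (a point): Centre of the floor of the carriage's nest, 26 mm above the bench, 75 mm behind the outer surface of the front panel; axes as the reader's. The well plate sits here with 2 to 3 mm of play each way, inside rims 6 mm high.
- door (a joint): The reader's door, a grey panel 118 mm wide, 70 mm high (15 to 85 mm above the bench) and 8 mm thick, on an upright hinge at the left (+y) of the opening. Value in rad: 0 = shut, across the opening; 1.57 = straight out towards the robot; up to 2.0. It stays where it is left; under 2 N moves it. To shut it, push its outer side (the left, +y side when open).
- door_hinge (a point): A point on the door's hinge axis, in the middle of the panel's thickness, 50 mm above the bench, 10 mm in front of the reader's face and 62 mm left of its middle. Its frame turns with the door: the panel runs from here along -y, and -x is the normal of its outer side. When the door is shut these axes are the reader's.
- door_edge (a point): Middle of the door's free edge, 118 mm from the hinge, 50 mm above the bench; axes as door_hinge.
- start (a joint): The start key, a black round push key of 22 mm diameter in a grey housing on top of the reader's nose, right of the opening. Value in m: 0 = up, 0.006 = fully down; a spring brings it up, about 4 N holds it fully down. It counts as pressed beyond 0.004.
- start_top (a point): Centre of the top of the start key.
- plate: The well plate, a white slab 128 x 86 mm and 18 mm high with 24 round wells, lying loose in the carriage; origin at the centre of its underside. Not to be touched.
- bottle: White reagent bottle, 54 mm diameter, 125 mm high, loose on the bench right of the carriage; origin at the centre of its underside. Leave alone.
- tipbox: Closed pipette tip box, grey with a white lid, 88 x 123 mm and 77 mm high, loose on the bench left of the door; origin at the centre of its underside. Leave alone.
- jar: Small amber jar, 40 mm diameter, 60 mm high, loose on the bench right of the work, nearer the robot; origin at the centre of its underside. Leave alone.

How it is judged:
By the outcome, as a careful person would: the job done as asked, in the order asked, and still so for the second after the job is handed in, with the robot touching nothing.
It also fails if it takes over 56 s, if anything falls off the work surface, if the arm or the gripper's body presses on something with over 40 N, if the wrist force passes 120 N, or if a joint passes its speed limit or range.

## Working session

There is one attempt and no reset: what is moved stays moved. The work goes in short steps, Python scripts to look and compute and a shell command to move; the robot and the scene stay as the last step left them, time stands still between calls to the robot, and variables do not carry over. Pictures are saved under pics/ and viewed, about 8 in all and at most 12, crops included, and the job is handed in when it is done.

```bash
ls; mkdir -p pics; python3 - <<'E'
from bench import r
import cv2,numpy as np
print(r.sense(), r.nose_length)
for n in ["scene","top"]:
    p=r.snapshot(n); cv2.imwrite(f"pics/{n}0.png",p["image"][:,:,::-1])
    print(n,p["K"].tolist(),np.round(p["T"],4).tolist())
    for l in ["reader_front","carriage_front","carriage_nest","door_hinge","door_edge","start_top","plate","bottle","tipbox","jar"]:
        q=r.pinpoint(p,l); print(l,[(np.round(d["uv"],1).tolist(),round(d["conf"],2)) for d in q[:2]])
E
```

```text
pics
{'time': 0.0, 'joint_pos': array([ 6.40907337e+01,  7.51396029e+00,  8.53320766e+01, -4.43619718e-04,
        8.72595901e+01, -4.89330575e+00]), 'qd': array([-0.05476456,  0.05426744, -0.05105823, -0.03374762,  0.03742435,
       -0.0388253 ]), 'joint_efforts': array([-9.24785854e-05, -5.69379759e+01, -5.00567651e+01, -1.31884908e-04,
        1.43278419e-02,  3.90323805e-05]), 'tool_pos': array([214.93429578, 559.62812933, 252.22953345]), 'tcp_rot': array([-1.79991431e+02,  1.05279840e-01,  6.89840690e+01]), 'ft_force': array([0.69836208, 0.09388178, 0.35634194]), 'wrist_torque': array([ 4.33416790e-05, -2.65879559e-03, -1.86298839e-02]), 'finger_gap': 85.33908990063635} 22.0
scene [[535.4582092089039, 0.0, 285.0438827432576], [0.0, 535.4582092089039, 203.8860120716273], [0.0, 0.0, 1.0]] [[-0.1166, 0.69, -0.7144, 1311.4422], [0.9931, 0.0721, -0.0924, 159.8802], [-0.0122, -0.7202, -0.6937, 852.8044], [0.0, 0.0, 0.0, 1.0]]
reader_front []
carriage_front [([306.9, 206.5], 0.75), ([298.0, 240.4], 0.54)]
carriage_nest []
door_hinge [([323.1, 249.9], 0.94)]
door_edge [([355.1, 214.9], 0.71)]
start_top [([240.3, 224.1], 0.52)]
plate [([298.8, 239.0], 0.58)]
bottle [([210.0, 212.6], 0.92)]
tipbox [([447.1, 244.0], 0.71)]
jar [([248.0, 178.0], 0.94)]
top [[526.048913730084, 0.0, 279.73427385301227], [0.0, 526.048913730084, 220.6248244523622], [0.0, 0.0, 1.0]] [[0.013, -0.9889, 0.1483, 369.2087], [-0.9998, -0.0152, -0.014, 75.3741], [0.0161, -0.1481, -0.9888, 1256.1567], [0.0, 0.0, 0.0, 1.0]]
reader_front [([315.0, 187.3], 0.47)]
carriage_front [([260.3, 248.7], 0.66)]
carriage_nest [([317.0, 184.5], 0.47)]
door_hinge [([241.0, 194.9], 0.78), ([266.3, 219.7], 0.66)]
door_edge [([216.8, 242.5], 0.98), ([138.4, 234.3], 0.37)]
start_top [([315.5, 185.8], 0.65)]
plate [([266.3, 220.3], 0.73), ([322.6, 304.5], 0.34)]
bottle [([349.0, 254.8], 0.57)]
tipbox [([138.2, 230.4], 0.68)]
jar [([350.1, 253.3], 0.71)]
```

```bash
cat > h.py <<'E'
import numpy as np
def ray(p,uv):
    d=p["T"][:3,:3]@np.linalg.inv(p["K"])@[uv[0],uv[1],1]; return p["T"][:3,3],d
def at(p,uv,z):
    o,d=ray(p,uv); return (o+d*(z-o[2])/d[2])
def proj(p,X):
    T=np.linalg.inv(p["T"]); c=T[:3,:3]@X+T[:3,3]; u=p["K"]@c; return u[:2]/u[2]
E
python3 - <<'E'
import cv2
for n in ["scene","top"]:
    i=cv2.imread(f"pics/{n}0.png")
    c=i[120:345,110:510] if n=="scene" else i[90:315,90:490]
    cv2.imwrite(f"pics/{n}c.png",cv2.resize(c,None,fx=2,fy=2,interpolation=cv2.INTER_CUBIC))
E
```

```text
(no output)
```

View pics/scenec.png

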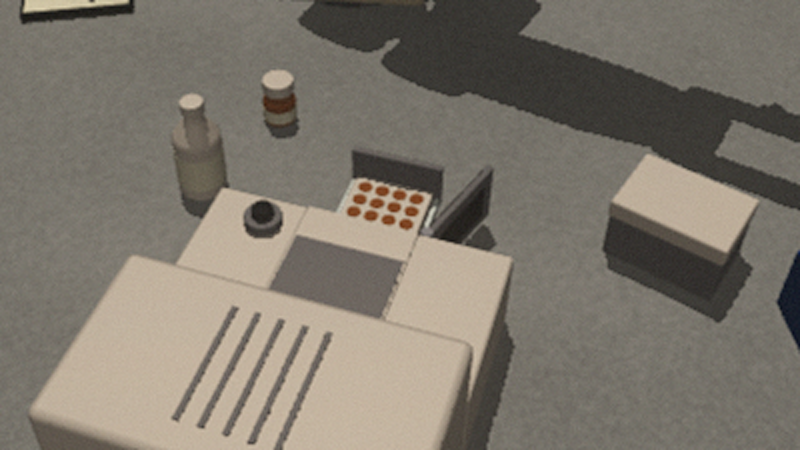

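View pics/topc.png

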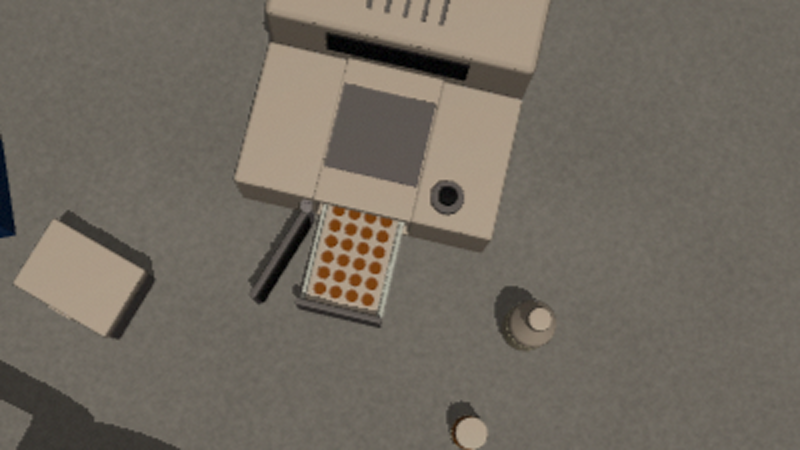

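The scene view shows the carriage out, with its panel top at about (308,200). The door is open to the left, with its edge near (355,207), and the key is at (241,226). The top view shows the key at (313,187), the hinge at (243,193), the door edge at (218,238), the panel's outer top edge from (239,242) to (280,251), and the nose's top front edge from (207,180) to about (336,212). The bottle and jar are to the right and clear of the work.

```bash
python3 - <<'E'
from bench import r
from h import *
t=r.snapshot("top"); s=r.snapshot("scene")
c=lambda u,v:(90+u/2,90+v/2)
P={}
for n,uv,z in [("noseL",c(235,180),95),("noseR",c(497,238),95),("panL",c(299,303),75),("panR",c(380,322),75),("hinge",c(307,204),85),("edge",c(257,297),85),("bodyL",c(270,43),95),("bodyR",c(521,97),95),("bottle",c(540,318),125),("jar",c(471,432),60),("tipNear",c(110,336),77),("tipR",c(146,270),77)]:
    P[n]=at(t,uv,z); print(n,P[n].round(1))
def tri(a,b):
    o1,d1=ray(t,a);o2,d2=ray(s,b);A=np.c_[d1,-d2];k=np.linalg.lstsq(A,o2-o1,rcond=None)[0]
    x,y=o1+k[0]*d1,o2+k[1]*d2; return ((x+y)/2).round(1),np.linalg.norm(x-y).round(1)
print("key",tri(c(447,195),(110+263/2,120+211/2)))
print("panL",tri(c(299,303),(110+442/2,120+166/2)),"panR",tri(c(380,322),(110+354/2,120+150/2)))
print("edge",tri(c(257,297),(110+491/2,120+171/2)))
print("edge net",tri((216.8,242.5),(355.1,214.9)),"hinge net",tri((241,194.9),(323.1,249.9)))
for a,b in [("noseR","noseL"),("panR","panL"),("bodyR","bodyL"),("bodyL","noseL"),("bodyR","noseR"),("edge","hinge")]:
    d=P[b]-P[a]; print(a,b,np.degrees(np.arctan2(d[1],d[0])).round(1),np.linalg.norm(d).round(1))
E
```

```text
noseL [633.5 222.9  95. ]
noseR [571.8 -72.5  95. ]
panL [497.4 148.8  75. ]
panR [477.3  57.2  75. ]
hinge [609.3 141.8  85. ]
edge [502.4 195.2  85. ]
bodyL [795.2 188.1  95. ]
bodyR [ 736.1 -100.7   95. ]
bottle [ 479.5 -115.   125. ]
jar [356.2 -46.9  60. ]
tipNear [457.1 358.6  77. ]
tipR [532.1 321.9  77. ]
key (array([616.5, -14.9, 111.9]), np.float64(0.0))
panL (array([497.4, 150.3,  74.5]), np.float64(2.9)) panR (array([477.7,  56.9,  70.2]), np.float64(0.5))
edge (array([503.1, 199.3,  77.6]), np.float64(6.7))
edge net (array([497.6, 203.6,  44.9]), np.float64(1.4)) hinge net (array([609.2, 146.4,  52.4]), np.float64(6.0))
noseR noseL 78.2 301.8
panR panL 77.6 93.8
bodyR bodyL 78.4 294.8
bodyL noseL 167.9 165.5
bodyR noseR 170.3 166.7
edge hinge -26.5 119.5
```

```bash
cat > d.py <<'E'
import sys,numpy as np
from bench import r
from scipy.spatial.transform import Rotation as R
# go to TCP world x y z yaw -> tool shift (m), turn
s=r.sense(); a=list(map(float,sys.argv[1:]))
Rt=R.from_euler("xyz",s["tcp_rot"],degrees=True)
print("t",round(s["time"],2),"pos",s["tool_pos"].round(1),s["tcp_rot"].round(2),"F",s["ft_force"].round(1),"gap",round(s["finger_gap"],1))
if a: print("rows",(Rt.inv().apply(np.array(a[:3])-s["tool_pos"])/1000).round(4),"turn",round(-(a[3]-s["tcp_rot"][2]),2))
E
python3 -m jog '[[-0.336,0.378,0,-9.1,0],[-0.336,0.378,0,-9.1,0],[-0.336,0.378,0,-9.1,0],[-0.336,0.378,0,-9.1,0],[-0.336,0.378,0,-9.1,0],[-0.336,0.378,0,-9.1,0],[-0.336,0.378,0,-9.1,0],[-0.336,0.378,0,-9.1,0]]' 40
python3 d.py 447 111.5 150 78.1
```

```text
time: 2.0
tool_pos: [399.4, 203.1, 253.6]
tcp_rot: [179.9, -0.0, 78.1]
ft_force: [0.9, 0.2, 0.9]
finger_gap: -0.2
t 2.0 pos [399.4 203.1 253.6] [ 1.7995e+02 -3.0000e-02  7.8100e+01] F [0.9 0.2 0.9] gap -0.2
rows [-0.0799  0.0654  0.1037] turn 0.0
```

```bash

python3 -m jog '[[-0.040,0.033,0.04,0,0],[-0.080,0.065,0.08,0,0],[-0.080,0.065,0.104,0,0],[-0.080,0.065,0.15,0,0],[-0.080,0.065,0.19,0,0],[-0.080,0.065,0.19,0,0],[-0.080,0.065,0.19,0,0]]'
python3 d.py 447 111.5 63 78.1
python3 - <<'E'
from bench import r
import cv2
i=[r.snapshot(n)["image"] for n in("top","scene")]
a=cv2.resize(i[0][150:300,180:400,::-1],None,fx=2.5,fy=2.5);b=cv2.resize(i[1][120:270,210:430,::-1],None,fx=2,fy=2)
cv2.imwrite("pics/p1.png",cv2.resize(cv2.vconcat([cv2.resize(a,(440,300)),b]),None,fx=1,fy=1))
E
```

```text
time: 2.7
tool_pos: [446.4, 111.5, 64.0]
tcp_rot: [-180.0, -0.0, 78.1]
ft_force: [0.6, -0.5, 0.6]
finger_gap: 0.0
t 2.7 pos [446.4 111.5  64. ] [-1.7997e+02 -1.0000e-02  7.8100e+01] F [ 0.6 -0.5  0.6] gap 0.0
rows [0.0001 0.0006 0.001 ] turn 0.0
```

View pics/p1.png

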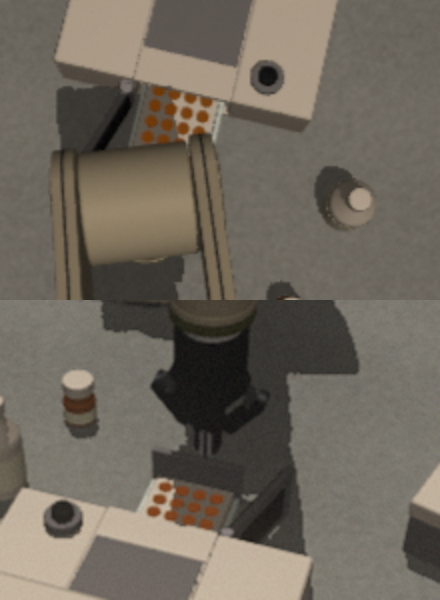

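The top half of the picture shows the wrist hiding the panel. The scene half shows the shut fingers standing in front of the panel, centred. Next I push gently.

```bash

python3 -m jog '[[0,0.01,0,0,0],[0,0.02,0,0,0],[0,0.028,0,0,0],[0,0.034,0,0,0],[0,0.040,0,0,0],[0,0.046,0,0,0],[0,0.052,0,0,0],[0,0.058,0,0,0]]'
python3 -m jog '[[0,0.006,0,0,0],[0,0.012,0,0,0],[0,0.018,0,0,0],[0,0.024,0,0,0],[0,0.030,0,0,0],[0,0.036,0,0,0],[0,0.042,0,0,0],[0,0.048,0,0,0]]'
python3 -m jog '[[0,0.005,0,0,0],[0,0.010,0,0,0],[0,0.014,0,0,0],[0,0.018,0,0,0],[0,0.021,0,0,0],[0,0.024,0,0,0],[0,0.026,0,0,0],[0,0.028,0,0,0]]'
python3 d.py
```

```text
time: 3.6
tool_pos: [505.6, 99.9, 66.5]
tcp_rot: [179.8, -0.1, 78.1]
ft_force: [-1.6, -0.2, 0.1]
finger_gap: -0.2
time: 4.4
tool_pos: [553.0, 89.9, 66.5]
tcp_rot: [179.8, -0.1, 78.1]
ft_force: [-2.3, -0.2, -1.3]
finger_gap: 0.2
time: 5.2
tool_pos: [580.6, 84.1, 66.7]
tcp_rot: [179.8, -0.1, 78.1]
ft_force: [-1.8, -0.4, 0.0]
finger_gap: -0.0
t 5.2 pos [580.6  84.1  66.7] [ 1.7977e+02 -9.0000e-02  7.8130e+01] F [-1.8 -0.4  0. ] gap -0.0
```

```bash

python3 -m jog '[[0,0.002,0,0,0],[0,0.004,0,0,0],[0,0.005,0,0,0],[0,0.006,0,0,0],[0,0.006,0,0,0]]'
python3 -m jog '[[0,0.001,0,0,0],[0,0.002,0,0,0],[0,0.003,0,0,0],[0,0.003,0,0,0]]'
python3 -m jog '[[0,0.001,0,0,0],[0,0.002,0,0,0],[0,0.003,0,0,0],[0,0.003,0,0,0]]'
```

```text
time: 5.7
tool_pos: [586.7, 82.9, 66.8]
tcp_rot: [179.8, -0.1, 78.1]
ft_force: [-0.9, -0.6, -0.7]
finger_gap: -0.0
time: 6.1
tool_pos: [588.7, 82.5, 66.7]
tcp_rot: [179.9, -0.1, 78.1]
ft_force: [-7.7, 0.3, 4.3]
finger_gap: 0.0
time: 6.5
tool_pos: [588.8, 82.5, 66.7]
tcp_rot: [-179.7, -0.0, 78.2]
ft_force: [-19.6, 1.7, 14.8]
finger_gap: -0.0
```

```bash

python3 -m jog '[[0,-0.02,0,0,0],[0,-0.05,0,0,0],[0,-0.05,-0.04,0,0],[0,-0.05,-0.084,0,0],[0,-0.05,-0.084,0,0]]'
python3 d.py 551 222 150 78.1
```

```text
time: 7.0
tool_pos: [544.8, 93.1, 158.8]
tcp_rot: [179.6, -0.2, 78.2]
ft_force: [0.2, 0.7, 0.4]
finger_gap: 0.2
t 7.0 pos [544.8  93.1 158.8] [179.56  -0.25  78.17] F [0.2 0.7 0.4] gap 0.2
rows [ 0.1273 -0.0204  0.0092] turn 0.07
```

```bash

python3 - <<'E'
from bench import r
from h import *
import cv2
i=[]
for n in("top","scene"):
    p=r.snapshot(n); i.append(p["image"][:,:,::-1])
    for l in("door_edge","door_hinge","carriage_front","plate"):
        print(n,l,[(np.round(d["uv"],1).tolist(),round(d["conf"],2),at(p,d["uv"],50).round(1)[:2]) for d in r.pinpoint(p,l)[:1]])
cv2.imwrite("pics/p2.png",cv2.vconcat([cv2.resize(i[0][150:300,180:400],(440,300),interpolation=2),cv2.resize(i[1][120:270,210:430],(440,300),interpolation=2)]))
# door arc, tool coordinates (x=v,y=u), relative to first point
u=np.array([.9785,-.206]);v=np.array([.206,.9785]);H=np.array([606.5,142.5])
for th in [110,104.6,95,85,75,65,55,45,35,25,15,8,4,0]:
    a=np.radians(th); d=-np.sin(a)*u-np.cos(a)*v; n=-np.cos(a)*u+np.sin(a)*v
    c=4+14.5*abs(n@v)+11*abs(n@u); w=H+85*d+c*n
    print(th,w.round(1),"v,u",np.round([v@(w-H),u@(w-H)],1))
E
```

```text
top door_edge []
top door_hinge []
top carriage_front []
top plate []
scene door_edge [([354.6, 217.0], 0.82, array([509. , 203.1]))]
scene door_hinge [([324.1, 246.6], 0.84, array([598.5, 144.8]))]
scene carriage_front []
scene plate [([209.5, 211.3], 0.18, array([ 524.1, -104.9]))]
110 [545.6 205.6] v,u [ 49.2 -72.6]
104.6 [539.7 199. ] v,u [ 41.6 -77. ]
95 [530.8 185.8] v,u [ 26.7 -83. ]
85 [524.4 172. ] v,u [ 11.9 -86.4]
75 [520.5 158.7] v,u [ -1.9 -87.5]
65 [518.8 144.4] v,u [-16.2 -86.2]
55 [519.6 129.5] v,u [-30.6 -82.3]
45 [523.3 114.5] v,u [-44.5 -75.7]
35 [529.9 100. ] v,u [-57.4 -66.2]
25 [539.4  86.6] v,u [-68.5 -54.1]
15 [551.7  75. ] v,u [-77.3 -39.7]
8 [561.7  68.3] v,u [-81.8 -28.6]
4 [567.9  65.1] v,u [-83.7 -21.9]
0 [574.3  62.4] v,u [-85. -15.]
```

View pics/p2.png

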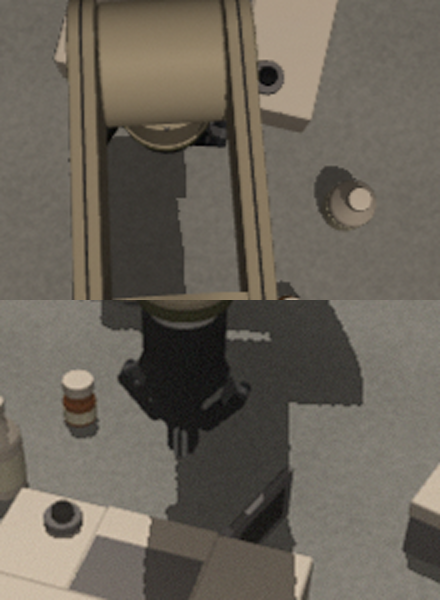

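In the scene view the carriage has gone from in front of the reader. The door is still open, with its edge at (355,217). Next I move round to the door's outer side.

```bash

python3 -m jog '[[0.045,-0.007,0,0,0],[0.09,-0.014,0,0,0],[0.127,-0.020,0,0,0],[0.127,-0.020,0.0,0,0],[0.127,-0.020,0.05,0,0],[0.127,-0.020,0.095,0,0],[0.127,-0.020,0.095,0,0]]'
python3 d.py 530.8 185.8 63 78.1
```

```text
time: 8.2
tool_pos: [540.0, 219.0, 47.4]
tcp_rot: [-179.0, 0.4, 78.2]
ft_force: [-2.3, -1.1, -0.8]
finger_gap: -0.1
t 8.2 pos [540.  219.   47.4] [-178.99    0.36   78.16] F [-2.3 -1.1 -0.8] gap -0.1
rows [-0.0345 -0.0025 -0.0153] turn 0.06
```

```bash

python3 -m jog '[[0,0,-0.010,0,0],[0,0,-0.014,0,0],[0,0,-0.014,0,0]]'
python3 d.py 530.8 185.8 63 78.1
```

```text
time: 8.5
tool_pos: [542.9, 219.6, 65.4]
tcp_rot: [-179.3, 0.2, 78.1]
ft_force: [-0.5, 0.1, -0.4]
finger_gap: -0.1
t 8.5 pos [542.9 219.6  65.4] [-179.3     0.2    78.14] F [-0.5  0.1 -0.4] gap -0.1
rows [-0.0356 -0.0049  0.0026] turn 0.04
```

```bash

python3 -m jog '[[-0.012,-0.002,0,0,0],[-0.024,-0.003,0,0,0],[-0.036,-0.005,0,0,0],[-0.043,-0.007,0,0,0],[-0.050,-0.008,0,0,0],[-0.057,-0.009,0,0,0],[-0.064,-0.009,0,0,0],[-0.064,-0.009,0,0,0]]'
python3 - <<'E'
import numpy as np
from bench import r
u=np.array([.9785,-.206]);v=np.array([.206,.9785]);H=np.array([606.5,142.5])
p=r.sense()["tool_pos"][:2]-H; print("v,u",v@p,u@p)
E
```

```text
time: 9.3
tool_pos: [520.5, 158.0, 65.5]
tcp_rot: [-179.3, 0.2, 78.1]
ft_force: [0.2, -0.2, 1.7]
finger_gap: 0.3
v,u -2.577120487453377 -87.35597139734534
```

```bash

python3 -m jog '[[-0.007,0.000,0,0,0],[-0.014,0.001,0,0,0],[-0.021,0.003,0,0,0],[-0.028,0.005,0,0,0],[-0.035,0.008,0,0,0],[-0.042,0.012,0,0,0],[-0.049,0.016,0,0,0],[-0.055,0.021,0,0,0]]'
python3 -m jog '[[-0.005,0.006,0,0,0],[-0.011,0.012,0,0,0],[-0.016,0.019,0,0,0],[-0.020,0.026,0,0,0],[-0.023,0.033,0,0,0],[-0.025,0.038,0,0,0],[-0.026,0.042,0,0,0],[-0.026,0.042,0,0,0]]'
python3 - <<'E'
import numpy as np
from bench import r
u=np.array([.9785,-.206]);v=np.array([.206,.9785]);H=np.array([606.5,142.5])
p=r.sense()["tool_pos"][:2]-H; print("v,u",v@p,u@p)
E
```

```text
time: 10.1
tool_pos: [529.8, 99.1, 65.3]
tcp_rot: [-179.2, 0.2, 78.1]
ft_force: [-0.0, 0.7, 0.6]
finger_gap: 0.0
time: 10.9
tool_pos: [566.0, 64.7, 64.9]
tcp_rot: [-179.3, 0.2, 78.1]
ft_force: [0.5, 0.8, -0.2]
finger_gap: 0.0
v,u -84.41140668149961 -23.565327962763025
```

```bash

python3 -m jog '[[0,0.003,0,0,0],[0,0.005,0,0,0],[0,0.007,0,0,0],[0,0.007,0,0,0]]'
python3 -m jog '[[0,0.002,0,0,0],[0,0.003,0,0,0],[0,0.004,0,0,0],[0,0.004,0,0,0]]'
python3 -m jog '[[0,0.001,0,0,0],[0,0.002,0,0,0],[0,0.003,0,0,0],[0,0.003,0,0,0]]'
```

```text
time: 11.3
tool_pos: [571.0, 63.9, 63.9]
tcp_rot: [-179.0, 0.3, 78.1]
ft_force: [-8.0, 3.4, 1.2]
finger_gap: -0.2
time: 11.7
tool_pos: [570.7, 64.3, 62.1]
tcp_rot: [-178.4, 0.3, 78.2]
ft_force: [-16.6, 5.1, 7.2]
finger_gap: -0.0
time: 12.1
tool_pos: [570.4, 64.5, 60.8]
tcp_rot: [-178.0, 0.3, 78.2]
ft_force: [-15.7, 3.4, 5.4]
finger_gap: -0.1
```

```bash

python3 -m jog '[[0,-0.02,0,0,0],[0,-0.05,0,0,0],[0,-0.05,-0.04,0,0],[0,-0.05,-0.09,0,0],[0,-0.05,-0.14,0,0],[0,-0.05,-0.14,0,0]]'
python3 d.py 330 400 250 78.1
```

```text
time: 12.7
tool_pos: [531.4, 74.8, 211.8]
tcp_rot: [-178.9, 0.1, 78.2]
ft_force: [0.9, 0.4, 0.4]
finger_gap: 0.3
t 12.7 pos [531.4  74.8 211.8] [-1.7888e+02  1.3000e-01  7.8190e+01] F [0.9 0.4 0.4] gap 0.3
rows [ 0.277  -0.2645 -0.0336] turn 0.09
```

```bash

python3 -m jog '[[0.277,-0.264,-0.03,0,0],[0.277,-0.264,-0.03,0,0],[0.277,-0.264,-0.03,0,0],[0.277,-0.264,-0.03,0,0],[0.277,-0.264,-0.03,0,0],[0.277,-0.264,-0.03,0,0],[0.277,-0.264,-0.03,0,0],[0.277,-0.264,-0.03,0,0]]'
python3 - <<'E'
from bench import r
from h import *
import cv2
i=[]
for n in("top","scene"):
    p=r.snapshot(n); i.append(p["image"][:,:,::-1])
    for l in("door_edge","door_hinge","start_top"):
        print(n,l,[(np.round(d["uv"],1).tolist(),round(d["conf"],2),at(p,d["uv"],112 if l[0]=="s" else 50).round(1)[:2]) for d in r.pinpoint(p,l)[:1]])
cv2.imwrite("pics/p3.png",cv2.vconcat([cv2.resize(i[0][165:240,195:345],(700,350),interpolation=2),cv2.resize(i[1][170:290,210:390],(700,467),interpolation=2)[:250]]))
E
```

```text
time: 13.5
tool_pos: [328.7, 402.8, 247.3]
tcp_rot: [-178.9, -0.0, 78.3]
ft_force: [1.9, 0.4, 0.5]
finger_gap: -0.0
top door_edge [([293.3, 207.6], 0.84, array([581.3,  27.1]))]
top door_hinge [([242.1, 197.6], 0.98, array([603.1, 146.8]))]
top start_top [([316.2, 186.5], 0.66, array([618.8, -20.9]))]
scene door_edge [([266.1, 235.4], 0.52, array([580.7,  25.4]))]
scene door_hinge []
scene start_top [([240.4, 225.0], 0.41, array([615.5, -17.2]))]
```

View pics/p3.png

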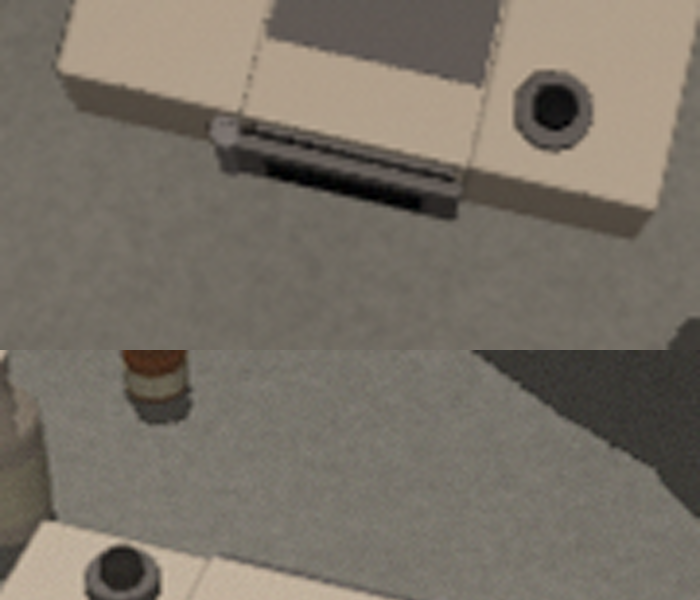

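The door lies across the opening and looks parallel to the face. It has a dark strip on its outer side. I zoom in to check the angle.

```bash

python3 - <<'E'
from bench import r
from h import *
import cv2
p=r.snapshot("top"); im=p["image"][:,:,::-1].copy()
c=cv2.resize(im[184:222,228:308],None,fx=10,fy=10,interpolation=2)
# overlay predicted top outer/inner door edges for theta 0 (green) and 3 deg (red), inner-left shifted
u=np.array([.9785,-.206]);v=np.array([.206,.9785]);H=np.array([605.5,142.4])
for th,col in((0,(0,255,0)),(3,(0,0,255))):
    a=np.radians(th); d=-np.sin(a)*u-np.cos(a)*v; n=-np.cos(a)*u+np.sin(a)*v
    for k in(4,-4):
        q=[(proj(p,np.r_[H+L*d+k*n,85])-[228,184]+.5)*10 for L in(10,118)]
        cv2.line(c,*[tuple(int(t) for t in x) for x in q],col,1)
cv2.imwrite("pics/p4.png",c)
E
```

```text
(no output)
```

View pics/p4.png

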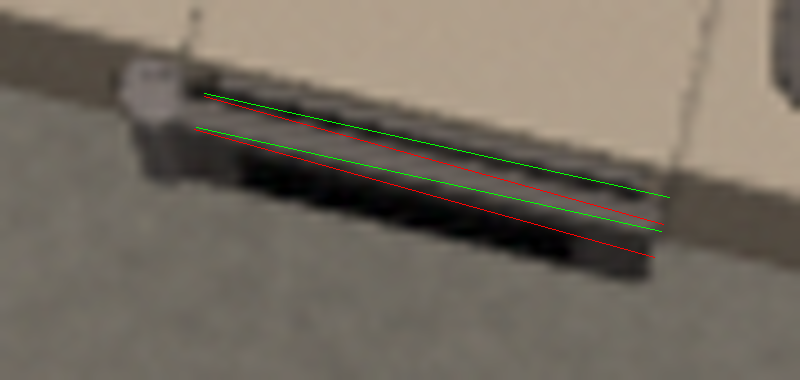

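The overlay agrees with the door being shut, to within about 1°, but the contact came 2.7 mm early. I push once more near the free edge, clear of the dark strip, to be sure.

```bash
python3 d.py 533.5 43.1 200 78.1
```

```text
t 13.95 pos [331.1 399.1 246.2] [-1.7888e+02  1.4000e-01  7.8090e+01] F [ 0.5  0.1 -0. ] gap 0.0
rows [-0.3064  0.2724  0.0417] turn -0.01
```

```bash

python3 -m jog '[[-0.306,0.272,0.03,0,0],[-0.306,0.272,0.03,0,0],[-0.306,0.272,0.03,0,0],[-0.306,0.272,0.03,0,0],[-0.306,0.272,0.03,0,0],[-0.306,0.272,0.03,0,0],[-0.306,0.272,0.03,0,0],[-0.306,0.272,0.03,0,0]]'
python3 -m jog '[[0,0,0,0,0],[0,0,0,0,0]]'
python3 d.py 533.5 43.1 76 78.1
```

```text
time: 14.75
tool_pos: [528.4, 50.6, 212.7]
tcp_rot: [-178.9, 0.1, 78.0]
ft_force: [1.5, 0.9, -1.2]
finger_gap: 0.0
time: 14.95
tool_pos: [528.6, 48.4, 212.3]
tcp_rot: [-178.9, 0.1, 77.7]
ft_force: [0.0, -0.6, 0.2]
finger_gap: 0.2
t 14.95 pos [528.6  48.4 212.3] [-1.7887e+02  1.3000e-01  7.7730e+01] F [ 0.  -0.6  0.2] gap 0.2
rows [-0.0038  0.0086  0.1361] turn -0.37
```

```bash

python3 -m jog '[[-0.004,0.009,0.045,0,0],[-0.004,0.009,0.09,0,0],[-0.004,0.009,0.136,0,0],[-0.004,0.009,0.136,0,0],[-0.004,0.020,0.136,0,0],[-0.004,0.030,0.136,0,0],[-0.004,0.034,0.136,0,0],[-0.004,0.034,0.136,0,0]]'
python3 -m jog '[[0,0.003,0,0,0],[0,0.005,0,0,0],[0,0.006,0,0,0],[0,0.006,0,0,0]]'
python3 -m jog '[[0,0.002,0,0,0],[0,0.003,0,0,0],[0,0.004,0,0,0],[0,0.004,0,0,0]]'
python3 -m jog '[[0,0.001,0,0,0],[0,0.002,0,0,0],[0,0.003,0,0,0],[0,0.003,0,0,0]]'
python3 - <<'E'
import numpy as np
from bench import r
u=np.array([.9785,-.206]);v=np.array([.206,.9785]);H=np.array([605.5,142.4])
p=r.sense()["tool_pos"][:2]-H; print("v,u",v@p,u@p)
E
```

```text
time: 15.75
tool_pos: [560.8, 37.4, 78.2]
tcp_rot: [-179.1, 0.1, 77.7]
ft_force: [-0.5, 0.4, 0.8]
finger_gap: 0.2
time: 16.15
tool_pos: [566.6, 36.1, 78.0]
tcp_rot: [-179.1, 0.1, 77.7]
ft_force: [-0.8, 0.1, 0.4]
finger_gap: 0.0
time: 16.55
tool_pos: [567.5, 35.8, 77.6]
tcp_rot: [-178.7, 0.1, 77.7]
ft_force: [-16.9, 2.8, 13.8]
finger_gap: 0.2
time: 16.95
tool_pos: [567.5, 35.8, 77.1]
tcp_rot: [-178.3, 0.2, 77.8]
ft_force: [-17.1, 2.1, 13.4]
finger_gap: -0.3
v,u -112.11918878398336 -15.243577020713383
```

Contact came at u = −15.2 mm. That is the value for a shut door, and it held firm at 17 N. Now the key.

```bash

python3 -m jog '[[0,-0.02,0,0,0],[0,-0.03,0,0,0],[0,-0.03,-0.04,0,0],[0,-0.03,-0.10,0,0],[0,-0.03,-0.10,0,0]]'
python3 d.py 616.5 -16.5 150 78.1
```

```text
time: 17.45
tool_pos: [544.7, 41.8, 184.8]
tcp_rot: [-178.9, 0.1, 77.8]
ft_force: [2.0, 1.0, -0.2]
finger_gap: 0.0
t 17.45 pos [544.7  41.8 184.8] [-1.7888e+02  6.0000e-02  7.7770e+01] F [ 2.   1.  -0.2] gap 0.0
rows [-0.0417  0.0832  0.0333] turn -0.33
```

```bash

python3 -m jog '[[-0.020,0.040,0,0,0],[-0.042,0.083,0,0,0],[-0.042,0.083,0,0,0],[-0.042,0.083,0.02,0,0],[-0.042,0.083,0.034,0,0],[-0.042,0.083,0.034,0,0]]'
python3 d.py 616.5 -16.5 134 77.8
python3 - <<'E'
from bench import r
import cv2
i=r.snapshot("scene")["image"][:,:,::-1]
cv2.imwrite("pics/p5.png",cv2.resize(i[150:270,170:330],(800,600),interpolation=2))
E
```

```text
time: 18.05
tool_pos: [614.1, -16.4, 145.9]
tcp_rot: [-178.6, 0.1, 77.8]
ft_force: [-0.5, 0.8, -0.6]
finger_gap: 0.0
t 18.05 pos [614.1 -16.4 145.9] [-1.7858e+02  9.0000e-02  7.7780e+01] F [-0.5  0.8 -0.6] gap 0.0
rows [0.0004 0.0027 0.0118] turn -0.02
```

View pics/p5.png

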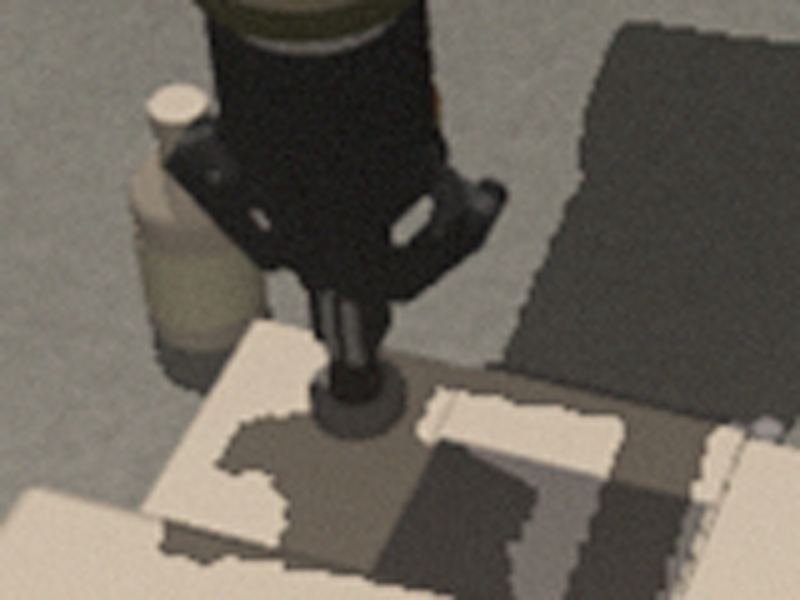

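The scene view shows the shut fingertips right above the key at about (350,385) in the crop. I press.

```bash

python3 -m jog '[[0,0.002,0.004,0,0],[0,0.0025,0.008,0,0],[0,0.0025,0.010,0,0],[0,0.0025,0.010,0,0]]'
python3 -m jog '[[0,0,0.002,0,0],[0,0,0.004,0,0],[0,0,0.004,0,0]]'
python3 -m jog '[[0,0,0.002,0,0],[0,0,0.003,0,0],[0,0,0.003,0,0]]'
```

```text
time: 18.5
tool_pos: [617.4, -16.7, 137.8]
tcp_rot: [-178.7, 0.1, 77.8]
ft_force: [0.5, 0.7, 1.4]
finger_gap: 0.0
time: 18.8
tool_pos: [617.6, -16.7, 134.0]
tcp_rot: [-178.8, 0.1, 77.8]
ft_force: [-0.1, 0.4, 2.4]
finger_gap: 0.2
time: 19.1
tool_pos: [617.7, -16.7, 132.9]
tcp_rot: [-178.8, 0.1, 77.8]
ft_force: [-6.4, 1.3, 14.3]
finger_gap: 0.2
```

```bash

cat > f.sh <<'E'
python3 -c "
from bench import r
s=r.sense();print(s['tool_pos'].round(1),s['ft_force'].round(1))"
E
python3 -m jog '[[0,0,0.002,0,0],[0,0,0.002,0,0],[0,0,0.002,0,0]]' | sed -n '2p;4p'
python3 -m jog '[[0,0,-0.001,0,0],[0,0,-0.001,0,0],[0,0,-0.001,0,0]]' | sed -n '2p;4p'
python3 -m jog '[[0,0,-0.001,0,0],[0,0,-0.001,0,0],[0,0,-0.001,0,0]]' | sed -n '2p;4p'
python3 -m jog '[[0,0,-0.001,0,0],[0,0,-0.001,0,0],[0,0,-0.001,0,0]]' | sed -n '2p;4p'
python3 -m jog '[[0,0,-0.001,0,0],[0,0,-0.001,0,0],[0,0,-0.001,0,0]]' | sed -n '2p;4p'
python3 -m jog '[[0,0,-0.001,0,0],[0,0,-0.001,0,0],[0,0,-0.001,0,0]]' | sed -n '2p;4p'
python3 -m jog '[[0,0,-0.001,0,0],[0,0,-0.001,0,0],[0,0,-0.001,0,0]]' | sed -n '2p;4p'
```

```text
tool_pos: [617.7, -16.7, 132.8]
ft_force: [-8.7, 1.2, 16.2]
tool_pos: [617.8, -16.8, 133.8]
ft_force: [-0.9, 0.6, 2.6]
tool_pos: [617.8, -16.8, 134.6]
ft_force: [-1.5, -0.2, 2.9]
tool_pos: [617.8, -16.8, 135.6]
ft_force: [-0.3, -0.2, 3.3]
tool_pos: [617.8, -16.7, 136.6]
ft_force: [0.1, 0.6, 2.1]
tool_pos: [617.8, -16.8, 137.5]
ft_force: [0.2, -0.8, 1.7]
tool_pos: [617.8, -16.7, 138.5]
ft_force: [-0.7, -0.5, 0.4]
```

The spring force fell from about 3 N to 0 between TCP heights 133 and 138.5 mm. So the stop at 132.8 mm was the key fully down, and the key follows the fingertips back up. I retreat and check.

```bash

python3 -m jog '[[0,0,-0.04,0,0],[0,0,-0.09,0,0],[0,-0.05,-0.11,0,0],[0.05,-0.1,-0.11,0,0],[0.09,-0.13,-0.11,0,0],[0.13,-0.16,-0.11,0,0],[0.17,-0.19,-0.11,0,0],[0.2,-0.22,-0.11,0,0]]'
python3 -m jog '[[0.04,-0.02,0,0,0],[0.08,-0.04,0,0,0],[0.12,-0.06,0,0,0],[0.16,-0.06,0,0,0],[0.2,-0.06,0,0,0],[0.24,-0.06,0,0,0],[0.24,-0.06,0,0,0],[0.24,-0.06,0,0,0]]'
python3 - <<'E'
from bench import r
from h import *
import cv2
i=[]
for n in("top","scene"):
    p=r.snapshot(n); i.append(p["image"][:,:,::-1])
    for l in("door_edge","door_hinge","start_top"):
        print(n,l,[(np.round(d["uv"],1).tolist(),round(d["conf"],2),at(p,d["uv"],112 if l[0]=="s" else 50).round(1)[:2]) for d in r.pinpoint(p,l)[:1]])
cv2.imwrite("pics/p6.png",cv2.vconcat([cv2.resize(i[0][150:310,100:400],(560,300),interpolation=2),cv2.resize(i[1][120:280,180:480],(560,300),interpolation=2)]))
E
```

```text
time: 22.0
tool_pos: [453.8, 213.1, 252.5]
tcp_rot: [-178.9, 0.0, 77.8]
ft_force: [0.3, 0.9, 0.3]
finger_gap: -0.0
time: 22.8
tool_pos: [445.5, 460.7, 251.9]
tcp_rot: [-178.8, 0.2, 77.9]
ft_force: [-0.3, -0.9, 0.6]
finger_gap: -0.0
top door_edge [([292.5, 208.8], 0.62, array([578.4,  29. ]))]
top door_hinge [([243.6, 193.9], 0.58, array([611.9, 143.5]))]
top start_top []
scene door_edge [([266.1, 235.4], 0.64, array([580.7,  25.4]))]
scene door_hinge []
scene start_top [([238.8, 226.0], 0.62, array([618.4, -19.7]))]
```

View pics/p6.png

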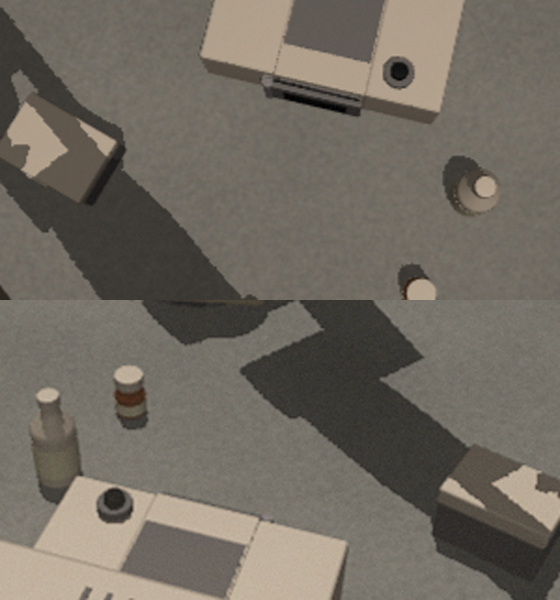

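The door is shut flat across the opening, the key is up, and the bottle, jar and tip box stand where they were. The arm is clear.

```bash
python3 -c "
from bench import r
print(r.hand_in())"
```

```text
the job is handed in; nothing more can be done
None
```

I pushed the carriage home, shut the door and pressed the start key, in that order, and handed the job in at about 23 s of the 56 s allowed.

- **Carriage:** it stopped hard at about 20 N, within 1 mm of the expected home position. In later pictures the panel sits behind the shut door with a gap between them.
- **Door:** my first push stopped about 2.7 mm early, perhaps on the dark strip on the door's outer side. I pushed again near the free edge, and it stopped firmly at 17 N where a shut door should be (−15.2 mm against −15). An overlay on the top view, taken before that second push, agreed to within about 1°. In the last pictures the networks' door points were too scattered to give an angle: the hinge point had shifted about 9 mm from the previous picture.
- **Start key:** it went about 6 mm to a hard stop at 16 N. The spring force then fell to zero over the same distance as I let it up, so it was fully pressed and released. The key top came out about 5 mm higher by touch than by camera.
- **Everything else:** in the final pictures the bottle, tip box and jar stand where they started, and the arm is clear. The plate is hidden inside the reader, so I could not check it by eye. Nothing I did touched it directly, and the push was slow.

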